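# Let the amber vial out of its feeder

## Task

Let the amber vial out of its feeder: with the fingertips press down the red paddle of the feeder that holds it, so that the gate lifts and the vial rolls down into the blue nest at the low end, then let the paddle come all the way up again so that the gate is shut. Push only that paddle: do not touch or lift the vials or the gates, keep the feeder with the clear vial shut and untouched, and leave the things standing about where they are.

Things in the scene. Friction and masses are not known exactly. Their poses are not given: they have to be found in the camera images.
- amber_feeder: Fixed vial feeder that holds the amber vial; its twin looks alike and may stand left or right. Steel base x -150 to 80, y -45 to 160, 10 mm thick. Origin on the bench under the gate; -x runs down the chute towards the robot (yaw within 0.25 rad), +y from gate to paddle. Chute 62 mm wide, floor at z 45 at the gate, slope 0.19 rad, end stop at x -140; the last 40 mm, blue, are the nest.
- amber_lever (a joint): Rocking lever of the amber feeder. 0 = level, gate shut; grows to a stop at 0.50 rad as the paddle goes down. The vial passes under the gate above about 0.28 rad. A spring returns it to 0 when let go; pressing the paddle's centre takes about 2.5 N at first, 6 N at the stop.
- amber_paddle (a point): Centre of the top face of the amber feeder's red paddle (34 mm along x, 34 mm along y, 8 mm thick, level at rest), at x 0, y 130, z 96 mm of its feeder. Pressed from above it sinks 31 mm and draws 8 mm towards the pivot by the stop; nothing is under it.
- amber_gate: Yellow gate plate (5 x 20 x 39 mm) hanging plumb on a pin, across the chute, under the other end of the amber feeder's lever; origin at the middle of its upper edge. It lifts as the paddle goes down.
- amber_vial: Loose capped brown (amber) glass vial with black cap and no label, 20 mm diameter, 50 mm long, 25 g; origin at its centre, y along its length. It lies across the chute against the uphill side of the amber feeder's gate; freed, it rolls into the nest in under 1 s (centre then at x -126, z 31 mm of the feeder).
- clear_feeder: The twin feeder, holding the clear vial; same sizes and axes. On both, the lever's pivot is at y 65, z 90 mm between two grey cheeks (x within 18 mm of the origin, top at z 102 mm); the chute's side walls are 14 mm high. Leave it untouched.
- clear_lever (a joint): Rocking lever of the clear feeder. 0 = level, gate shut; grows to a stop at 0.50 rad as the paddle goes down. The vial passes under the gate above about 0.28 rad. A spring returns it to 0 when let go; pressing the paddle's centre takes about 2.5 N at first, 6 N at the stop.
- clear_paddle (a point): Centre of the top face of the clear feeder's red paddle (34 mm along x, 34 mm along y, 8 mm thick, level at rest), at x 0, y 130, z 96 mm of its feeder. Pressed from above it sinks 31 mm and draws 8 mm towards the pivot by the stop; nothing is under it.
- clear_gate: Yellow gate plate (5 x 20 x 39 mm) hanging plumb on a pin, across the chute, under the other end of the clear feeder's lever; origin at the middle of its upper edge. It lifts as the paddle goes down.
- clear_vial: Loose capped clear glass vial with white cap, white label and red band, 20 mm diameter, 50 mm long, 25 g; origin at its centre, y along its length. It lies across the chute against the uphill side of the clear feeder's gate. It must stay behind its gate.
- spray_vial: Bystander: loose upright clear spray vial with white pump, 22 mm diameter, 81 mm tall, standing on the base plate of either feeder beside the chute, on the robot's side of the paddle. Origin at the centre of its underside.
- cap_jar: Bystander: loose closed jar with aluminium lid, 36 mm diameter, 45 mm tall, standing on the base plate of the other feeder in the same place. Origin at the centre of its underside.
- vial_block: Bystander: loose wooden vial block with six holes, 70 x 50 x 30 mm, on the bench beyond the feeders. Origin at the centre of its underside.

How it is judged:
On the way, in this order (a step that is already met when the one before it is completed fails the run):
1. the fingers press the amber feeder's paddle down and its gate rises (value of joint amber_lever above 0.15 rad and contact force between the fingers and amber_lever above 0.5 N), for 0.02 s.
2. the amber vial has rolled into the nest (x of amber_vial in the frame of amber_feeder between -0.15 and -0.105 m and y of amber_vial in the frame of amber_feeder between -0.02 and 0.02 m and z of amber_vial in the frame of amber_feeder below 0.045 m), for 0.1 s.
At the end, for the whole second after the job is handed in: The amber vial lies still in its nest (centre 105-150 mm downhill of the gate, within 20 mm of the centre line), both levers are within 0.05 rad of rest, the clear vial is behind its gate, and bystanders stand upright within 20 mm of their places (all of step 2 and x of clear_vial in the frame of clear_feeder between 0.005 and 0.035 m and z of clear_vial in the frame of clear_feeder below 0.075 m and linear speed of amber_vial below 0.02 m/s and value of joint each of amber_lever, clear_lever below 0.05 rad and distance of each of spray_vial, cap_jar, vial_block from where it was at the start of the episode below 0.02 m and angle between each of spray_vial, cap_jar, vial_block's own z axis and vertical below 0.2 rad); the robot touches nothing.
It fails at once if the robot touches a vial of the feeders (over 0.3 N) (contact force between any of the fingers, the arm and amber_vial above 0.3 N or contact force between any of the fingers, the arm and clear_vial above 0.3 N).
It fails at once if the robot touches a gate (over 0.3 N) (contact force between any of the fingers, the arm and amber_gate above 0.3 N or contact force between any of the fingers, the arm and clear_gate above 0.3 N).
It fails at once if a feeder vial is lifted off its chute (z of amber_vial in the frame of amber_feeder above 0.085 m or z of clear_vial in the frame of clear_feeder above 0.085 m).
It fails at once if the robot touches the clear feeder (over 1 N) or its lever moves more than 0.1 rad (contact force between any of the fingers, the arm and clear_feeder above 1 N or value of joint clear_lever above 0.1 rad).
It fails at once if a bystander is shifted over 20 mm or tipped (distance of any of spray_vial, cap_jar, vial_block from where it was at the start of the episode above 0.02 m or angle between any of spray_vial, cap_jar, vial_block's own z axis and vertical above 0.3 rad).
It also fails if it takes over 32 s, if anything falls off the work surface, if the arm or the gripper's body presses on something with over 40 N, if the wrist force passes 120 N, or if a joint passes its speed limit or range.

## Robot

A 6-joint arm with a two-finger parallel gripper is mounted at the origin on the work surface. World frame = base frame: x ahead of the robot, y to its left, z up, the work surface at z = 0. Lengths are in m, angles in rad, forces in N, time in s.
With the tool pointing down it reaches from about 0.35 to 0.775 m from the base axis. Payload 5.5 kg.
Tool frame: the origin (TCP) lies between the finger pads; the fingertips stand 19 mm ahead of it and the grasp point (between the pads) is the TCP (env.tcp_to_tips is the distance from the TCP to the fingertips, in m); z points along the fingers, y is the direction in which the jaws open and shut (so a half turn about z gives the same grasp; the last joint's range is limited). The gripper opens to 85 mm and grips with 20 to 120 N. Pads are 22 mm wide; open, the fingers measure 114 mm over their backs; the gripper's body (76 mm by 85 mm) begins 54 mm behind the grasp point. The pads swing forward as they close: fully open they stand 13 mm farther back than shut.
Start: joints at [-1.467, 0.313, 0.046, 1.304, 0, 1.431], TCP at [0.139, -0.558, 0.25] pointing down, gripper open.
Joint ranges: [-2.76, 2.76], [-0.86, 1.69], [-1.03, 1.26], [-2.2, 2.34], [-1.47, 1.5], [-3.14, 3.14]. Speed limits (rad/s): [2.57, 2.57, 3.14, 3.14, 3.14, 3.14].

## Interface

Orientations are given as a unit quaternion [w, x, y, z].
In Python, from workcell import env, eyes, job gives the robot as it stands. The module is installed in compiled form; this text tells all that it offers.
- The arm moves only by the tool move_arm, never from a script. Its argument "commands" is a list of rows, each a list of 3 entries, a list of its own where there are three numbers: the shift along the world's x, y, z as a fraction of full scale, then the turn, a rotation vector about the world's x, y, z as a fraction of full scale, then the gripper command: -1 is shut, 1 is fully open, values between are in proportion. In form: [[[x, y, z], [wx, wy, wz], gripper], ...]. A call has 1 to 5 rows; each row shifts and turns the commanded pose from where the row before left it; what a row does not reach is not made up. Full scale, the value 1, is 0.04 m for a shift and 8 degrees for a turn. A row lasts 1/10 s, in which the tool goes at most 50 mm and 8.59 degrees, less where a joint would pass 70% of its speed; a pose out of reach is approached as far as the arm can. A call with a number of a shift or a turn outside -1 to 1 is refused whole. A call with a gripper value outside its range is refused whole. The fingers move at their own pace and stop on an object; "newtons" is the grip in N (left out, the last holds). Time passes only in rows, so rows that do not move let the fingers close. It gives the time, the measured TCP pose, the force and the opening at its end, in the units of the state.
- env.get_state(): the state, without advancing time (a new reading comes with each control period).
- eyes.read_camera(name): name is "scene" or "side" or "wrist"; returns a dict with "frame" (480x640x3 uint8, red, green, blue), "mtx" (3x3 intrinsics, pixels), "k1" (the pictures are not rectified: a ray, as slopes to the right and down, at radius r is drawn at 1 + k1 r^2 times it, then the intrinsics apply), "camera_from_world" (4x4, takes a point from world to camera coordinates); the wrist camera has in their place "mount" (4x4, takes a point from camera to tool coordinates, whose origin is the TCP and whose axes are the flange's). Camera axes: x right, y down, z forward; pixel columns grow to the right and rows downward; lengths in m; the calibration is good to about 2 mm. A picture is of the moment at which its call begins: read the wrist's pose just before it. There is no depth.
- job.hand_in(): hands the job in, once; it reports no verdict.
The state is a dict: "clock": time; "joint_pos": joint angles; "qvel": joint speeds; "tau": joint torques, N m; "tcp_pos": TCP position; "orientation": TCP orientation; "wrist_force": force on the tool from outside, world axes, zero at the start; "ft_torque": the same for the moment, N m; "finger_gap": finger opening in m.
Only numpy, scipy, OpenCV 4.12 (cv2) and the standard library are available. Lean on these libraries where they do the work, as an engineer would, in place of code of your own. Each camera call takes 0.05 s, during which the arm holds its last target.

## Working session

There is one attempt and no reset: what is moved stays moved. The work goes in short steps, Python scripts to look and compute and a tool call to move; the robot and the scene stay as the last step left them, time stands still between calls to the robot, and variables do not carry over. Pictures are saved under pics/ and viewed, and the job is handed in when it is done.

Besides the shell and the picture viewer there is one more tool, called after "Emit:" in YAML: its name, and indented under it one key for each argument. move_arm: Moves the arm, as the interface text tells. Its arguments: {"type":"object","properties":{"commands":{"type":"array","items":{"type":"array"}},"newtons":{"type":"number"}},"required":["commands"]}

```bash
mkdir -p pics
python3 - <<'E'
from workcell import env, eyes
import cv2,numpy as np
s=env.get_state();print(s)
for n in("scene","side","wrist"):
    c=eyes.read_camera(n);cv2.imwrite(f"pics/{n}0.png",c["frame"][:,:,::-1]);print(n,c["mtx"].tolist(),c["k1"],np.round(c.get("camera_from_world",c.get("mount")),4).tolist())
    np.savez(f"{n}0.npz",**c)
E
```

```text
{'clock': 0.0, 'joint_pos': array([-1.46660885e+00,  3.14029188e-01,  4.49522817e-02,  1.30358836e+00,
       -1.76059837e-05,  1.43122695e+00]), 'qvel': array([-0.00038121, -0.00054617, -0.00036311, -0.00035426, -0.00075469,
       -0.00210192]), 'tau': array([-4.46117137e-04, -4.80623031e+01,  2.98535156e+01,  1.91887363e-02,
       -3.92478796e-04, -7.50009036e-06]), 'tcp_pos': array([ 0.13872831, -0.55751442,  0.24938154]), 'orientation': array([-9.34479661e-04,  9.92581580e-01,  1.21576866e-01,  7.72919183e-06]), 'wrist_force': array([ 0.34272969, -0.23948851,  0.41103745]), 'ft_torque': array([ 0.02895933, -0.00874417,  0.02499364]), 'finger_gap': 0.08511783016349506}
scene [[435.3527566222442, 0.0, 319.2136284691463], [0.0, 435.3527566222442, 234.12146946406926], [0.0, 0.0, 1.0]] -0.05390643961842084 [[-0.6695, 0.7427, -0.0131, 0.4089], [0.5939, 0.5246, -0.6099, -0.288], [-0.4461, -0.4161, -0.7923, 1.1781], [0.0, 0.0, 0.0, 1.0]]
side [[530.7874085822145, 0.0, 320.03657081167876], [0.0, 530.7874085822145, 242.1448764225325], [0.0, 0.0, 1.0]] -0.11282896011757523 [[0.9679, -0.2512, 0.0066, -0.5669], [-0.1742, -0.6896, -0.703, 0.1629], [0.1811, 0.6793, -0.7112, 0.9268], [0.0, 0.0, 0.0, 1.0]]
wrist [[404.5984074422317, 0.0, 313.3269240646806], [0.0, 404.5984074422317, 238.158157377869], [0.0, 0.0, 1.0]] -0.05978186542093971 [[-0.001, -0.9469, -0.3214, 0.0825], [1.0, -0.0007, -0.0012, -0.0], [0.0009, -0.3214, 0.9469, -0.1228], [0.0, 0.0, 0.0, 1.0]]
```

View pics/scene0.png

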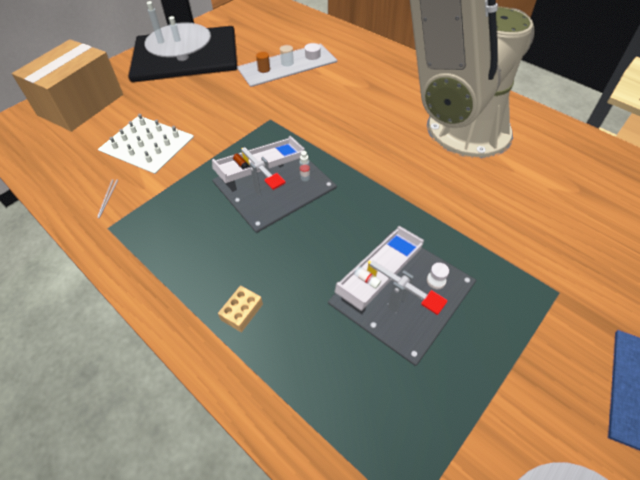

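View pics/side0.png

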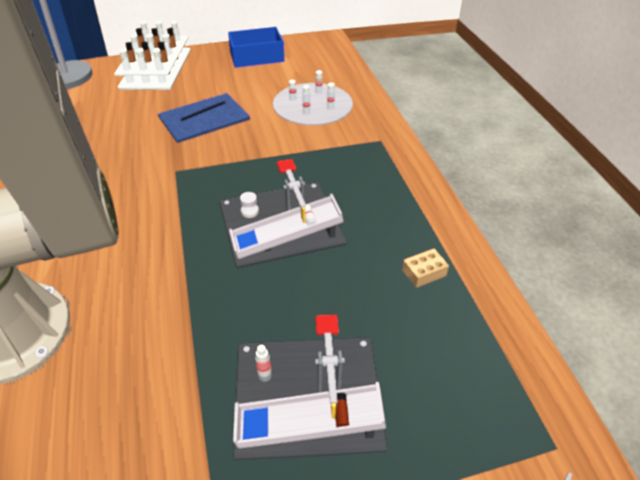

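The amber vial (brown) is in the feeder with its paddle at scene (275,181) and side (327,324). The clear one is at scene (433,301) and side (287,166). Next I'll triangulate the paddles and other features.

```bash
cat > h.py <<'E'
import cv2,numpy as np
def load(n): return dict(np.load(n+".npz"))
def ray(c,p):
    K=c["mtx"];k=float(c["k1"])
    s=cv2.undistortPoints(np.array([[p]],float),K,np.array([k,0,0,0.]))[0,0]
    T=c["camera_from_world"];R=T[:3,:3]
    o=-R.T@T[:3,3];d=R.T@np.array([*s,1]);return o,d/np.linalg.norm(d)
def tri(a,pa,b,pb):
    o1,d1=ray(a,pa);o2,d2=ray(b,pb)
    t=np.linalg.lstsq(np.c_[d1,-d2],o2-o1,rcond=None)[0]
    p=o1+t[0]*d1;q=o2+t[1]*d2
    return (p+q)/2,np.linalg.norm(p-q)
def plane(c,p,z):
    o,d=ray(c,p);return o+d*(z-o[2])/d[2]
def proj(c,X):
    T=c["camera_from_world"]
    return cv2.projectPoints(np.array([X],float),cv2.Rodrigues(T[:3,:3])[0],T[:3,3],c["mtx"],np.array([float(c["k1"]),0,0,0]))[0][0,0]
def red(f):
    f=f.astype(int);m=((f[...,0]>200)&(f[...,1]<50)&(f[...,2]<50)).astype(np.uint8)
    n,l,s,ce=cv2.connectedComponentsWithStats(m)
    return [(ce[i],s[i,4],l==i) for i in range(1,n) if s[i,4]>60]
def blue(f):
    f=f.astype(int);m=((f[...,2]>180)&(f[...,0]<80)).astype(np.uint8)
    n,l,s,ce=cv2.connectedComponentsWithStats(m)
    return [(ce[i],s[i,4],l==i) for i in range(1,n) if s[i,4]>60]
E
python3 - <<'E'
from h import *
a=load("scene0");b=load("side0")
for f in(red,blue):
  for n,c in(("scene",a),("side",b)):
    for ce,ar,m in f(c["frame"]): print(f.__name__,n,ce.round(1),ar, plane(c,ce,.096 if f is red else .026).round(4))
E
python3 - <<'E'
import cv2
a=cv2.imread("pics/scene0.png")[110:240,190:350];cv2.imwrite("pics/sc_crop.png",cv2.resize(a,None,fx=4.5,fy=4.5,interpolation=2))
a=cv2.imread("pics/side0.png")[300:470,210:410];cv2.imwrite("pics/si_crop.png",cv2.resize(a,None,fx=3.5,fy=3.5,interpolation=2))
E
```

```text
red scene [274.3 180.8] 141 [ 0.5513 -0.1814  0.096 ]
red scene [434.3 302.2] 291 [0.5734 0.2356 0.096 ]
red side [284.4 165.1] 71 [0.5673 0.2312 0.096 ]
blue scene [285.4 149.4] 108 [ 0.4115 -0.2941  0.026 ]
blue scene [401.3 245.3] 244 [0.4636 0.099  0.026 ]
blue side [247.9  42.4] 128 [0.6025 1.0017 0.026 ]
blue side [246.6 239.1] 209 [0.4601 0.1024 0.026 ]
blue side [255.1 423.3] 621 [ 0.4096 -0.2889  0.026 ]
```

View pics/sc_crop.png

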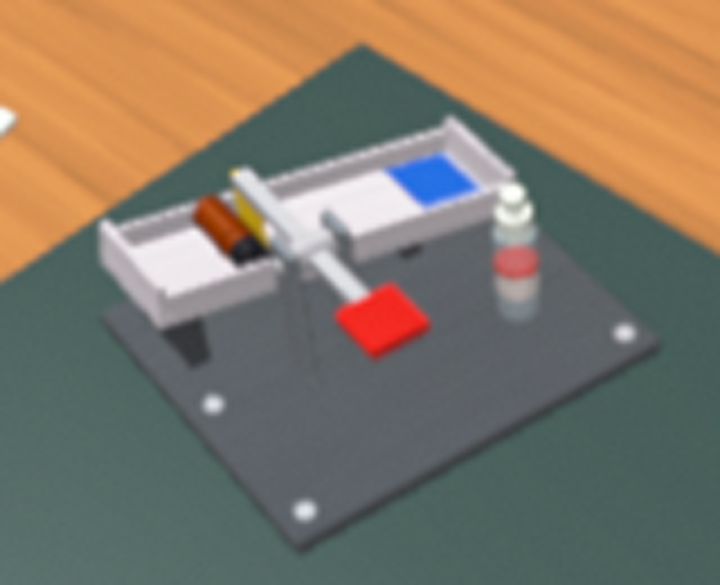

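View pics/si_crop.png

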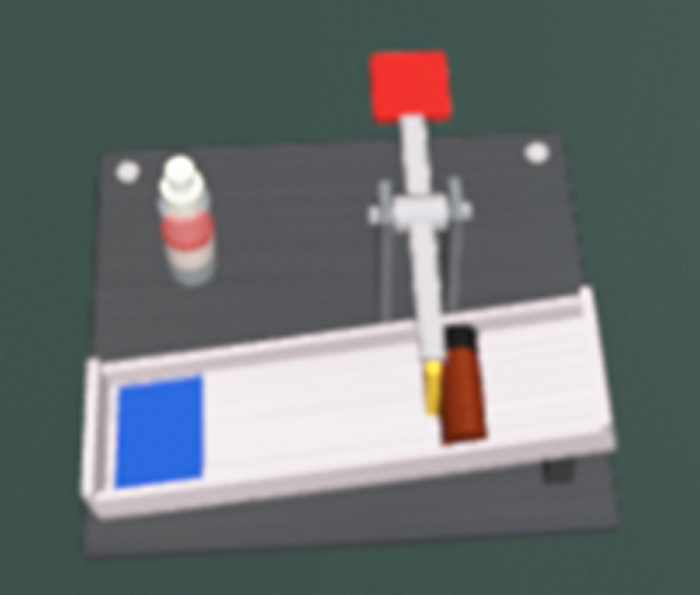

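Run:
```python
from h import *
a=load("scene0");b=load("side0")
f=b["frame"].astype(int);m=((f[...,0]>180)&(f[...,1]<75)&(f[...,2]<75))
m[:310]=0;m[340:]=0
ys,xs=np.nonzero(m);pb=(xs.mean(),ys.mean())
pa=(274.3,180.8)
f=a["frame"].astype(int);m=((f[...,0]>180)&(f[...,1]<75)&(f[...,2]<75));m[:170]=0;m[195:]=0;m[:,:260]=0;m[:,290:]=0
ys,xs=np.nonzero(m);pa=(xs.mean(),ys.mean());print(pa,pb)
P,e=tri(a,pa,b,pb);print("paddle",P.round(4),e,plane(b,pb,.096))
N,e2=tri(a,(285.4,149.4),b,(255.1,423.3));print("nest",N.round(4),e2)
# base screws: side crop (127,172),(537,153); scene crop(624,333),(305,511)
sc=lambda x,y:(x/4.5+190,y/4.5+110); si=lambda x,y:(x/3.5+210,y/3.5+300)
s1,_=tri(a,sc(624,333),b,si(127,172));s2,_=tri(a,sc(305,511),b,si(537,153));print(s1,s2,"yaw",np.arctan2(*(s2-s1)[1::-1]))
d=P-N;yaw=np.arctan2(d[1],d[0])-np.arctan2(130,120);print("yaw pn",yaw)
# yaw from paddle vs lever axis, spray vial on base z .01
print("spray", plane(a,sc(516,318),.01),plane(b,si(193,280),.01), tri(a,sc(513,188),b,si(180,163)))
```

```text
(np.float64(274.4719101123595), np.float64(180.47191011235955)) (np.float64(326.6915167095116), np.float64(323.70437017994857))
paddle [ 0.5484 -0.184   0.0932] 0.0005009629865971459 [ 0.54767703 -0.18575231  0.096     ]
nest [ 0.4114 -0.2914  0.0287] 0.004005489847199469
[ 0.41834914 -0.1431258   0.00909493] [ 0.61511363 -0.18155312  0.00912392] yaw -0.19286841383460862
yaw pn -0.1606321771757977
spray [ 0.44858087 -0.19337286  0.01      ] [ 0.43878092 -0.21023162  0.01      ] (array([ 0.44021139, -0.19976127,  0.09233967]), np.float64(0.0013934158680605116))
```

Emit:
move_arm:
  commands:
    - [[0.685, 0.63, 0], [0, 0, 0.548], -1]
    - [[0.685, 0.63, 0], [0, 0, 0.548], -1]
    - [[0.685, 0.63, 0], [0, 0, 0.548], -1]
    - [[0.685, 0.63, 0], [0, 0, 0.548], -1]
    - [[0.685, 0.63, 0], [0, 0, 0.548], -1]
  newtons: 20

```text
clock: 0.65
tcp_pos: [0.2766, -0.4308, 0.25]
orientation: [-0.0, 0.951, 0.309, 0.0]
wrist_force: [-0.3, -0.1, 0.4]
finger_gap: 0.0121
```

Emit:
move_arm:
  commands:
    - [[0.685, 0.63, 0], [0, 0, 0.548], -1]
    - [[0.685, 0.63, 0], [0, 0, 0.548], -1]
    - [[0.685, 0.63, 0], [0, 0, 0.548], -1]
    - [[0.685, 0.63, 0], [0, 0, 0.548], -1]
    - [[0.685, 0.63, 0], [0, 0, 0.548], -1]

```text
clock: 1.15
tcp_pos: [0.4136, -0.3047, 0.2501]
orientation: [-0.0, 0.875, 0.485, -0.0]
wrist_force: [0.8, -0.3, 0.6]
finger_gap: -0.0003
```

Emit:
move_arm:
  commands:
    - [[0.685, 0.63, 0], [0, 0, 0.548], -1]
    - [[0.685, 0.63, 0], [0, 0, 0.548], -1]
    - [[0.685, 0.63, 0], [0, 0, 0.548], -1]
    - [[0.685, 0.63, 0], [0, 0, 0.548], -1]
    - [[0.685, 0.63, 0], [0, 0, 0.548], -1]

```text
clock: 1.65
tcp_pos: [0.5506, -0.1787, 0.25]
orientation: [-0.0, 0.767, 0.642, -0.0]
wrist_force: [-0.2, -1.0, 0.5]
finger_gap: 0.0001
```

Emit:
move_arm:
  commands:
    - [[0, 0, 0], [0, 0, 0], -1]
    - [[0, 0, 0], [0, 0, 0], -1]

```text
clock: 1.85
tcp_pos: [0.5499, -0.1793, 0.2497]
orientation: [-0.0, 0.767, 0.641, -0.0]
wrist_force: [0.3, -0.0, -0.7]
finger_gap: -0.0002
```

Run:
```python
from workcell import env, eyes
from h import *
s=env.get_state()
c=eyes.read_camera("wrist");f=c["frame"]
cv2.imwrite("pics/wrist1.png",f[:,:,::-1])
w,x,y,z=s["orientation"]
from scipy.spatial.transform import Rotation as Ro
T=np.eye(4);T[:3,:3]=Ro.from_quat([x,y,z,w]).as_matrix();T[:3,3]=s["tcp_pos"]
c["camera_from_world"]=np.linalg.inv(T@c["mount"]);np.savez("wrist1.npz",**c)
f=f.astype(int);m=((f[...,0]>180)&(f[...,1]<75)&(f[...,2]<75)).astype(np.uint8)
for ct in cv2.findContours(m,0,2)[0]:
    if cv2.contourArea(ct)>200:
        q=cv2.boxPoints(cv2.minAreaRect(ct));M=cv2.moments(ct);ce=(M["m10"]/M["m00"],M["m01"]/M["m00"])
        print(ce,plane(c,ce,.096).round(4));print(np.array([plane(c,p,.096)[:2] for p in q]).round(4))
c=eyes.read_camera("scene");cv2.imwrite("pics/scene1.png",c["frame"][:,:,::-1])
```

```text
(no output)
```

View pics/wrist1.png

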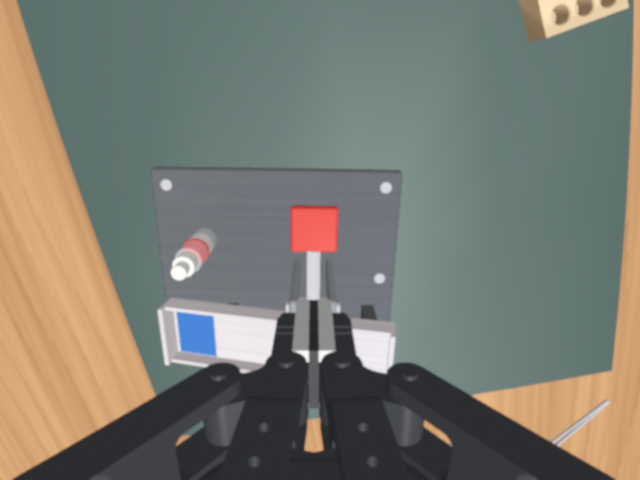

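Run:
```python
from h import *
c=load("wrist1");f=c["frame"].astype(int);print(f[229,314])
m=((f[...,0]>150)&(f[...,1]<100)&(f[...,2]<100)).astype(np.uint8)
for ct in cv2.findContours(m,0,2)[0]:
    if cv2.contourArea(ct)>600:
        q=cv2.boxPoints(cv2.minAreaRect(ct));M=cv2.moments(ct);ce=(M["m10"]/M["m00"],M["m01"]/M["m00"])
        print(ce,plane(c,ce,.096).round(4));print(np.array([plane(c,p,.096)[:2] for p in q]).round(4))
a,b=[plane(c,p,.01) for p in((166,185),(386,188))];print(a,b,np.arctan2(*(b-a)[1::-1]))
```

```text
[246 101  96]
(309.646511627907, 220.11147286821705) [ 0.5472 -0.1761  0.096 ]
[[ 0.5354 -0.1635]
 [ 0.5679 -0.1694]
 [ 0.5626 -0.2027]
 [ 0.5288 -0.1966]]
[ 0.41858538 -0.14412758  0.01      ] [ 0.61567862 -0.18283819  0.01      ] -0.19393897243919156
```

The wrist view shows the paddle square at (314,229) and the spray vial well clear at (195,250). The paddle comes out as a 34 mm square centred at (0.549,-0.183), matching the earlier triangulation. Now descending.

Emit:
move_arm:
  commands:
    - [[0, 0, -0.9], [0, 0, 0], -1]
    - [[0, 0, -0.9], [0, 0, 0], -1]
    - [[0, 0, -0.9], [0, 0, 0], -1]
    - [[0, 0, -0.3], [0, 0, 0], -1]
    - [[0, 0, 0], [0, 0, 0], -1]

```text
clock: 2.45
tcp_pos: [0.5478, -0.1803, 0.1287]
orientation: [-0.002, 0.768, 0.64, -0.001]
wrist_force: [0.5, 0.0, -0.2]
finger_gap: 0.0
```

Emit:
move_arm:
  commands:
    - [[0, 0, -0.2], [0, 0, 0], -1]
    - [[0, 0, -0.2], [0, 0, 0], -1]
    - [[0, 0, -0.15], [0, 0, 0], -1]
    - [[0, 0, -0.15], [0, 0, 0], -1]
    - [[0, 0, 0], [0, 0, 0], -1]

```text
clock: 2.95
tcp_pos: [0.5504, -0.1804, 0.1024]
orientation: [0.001, 0.768, 0.641, 0.0]
wrist_force: [0.7, -0.4, 3.5]
finger_gap: 0.0002
```

Emit:
move_arm:
  commands:
    - [[0, 0, -0.15], [0, 0, 0], -1]
    - [[0, 0, -0.15], [0, 0, 0], -1]
    - [[0, 0, -0.05], [0, 0, 0], -1]
    - [[0, 0, 0], [0, 0, 0], -1]

```text
clock: 3.35
tcp_pos: [0.55, -0.18, 0.0883]
orientation: [0.0, 0.768, 0.641, 0.0]
wrist_force: [0.6, -0.3, 5.2]
finger_gap: -0.0
```

Run:
```python
from workcell import env, eyes
import cv2
for n in("side","scene"):
    f=eyes.read_camera(n)["frame"][:,:,::-1]
    f=f[290:470,200:420] if n=="side" else f[100:240,190:350]
    cv2.imwrite(f"pics/{n}2.png",cv2.resize(f,None,fx=3.3,fy=3.3))
print(env.get_state()["wrist_force"],env.get_state()["tcp_pos"])
```

```text
[ 0.67834673 -0.90018486  4.48865026] [ 0.549968   -0.17994189  0.08856794]
```

View pics/side2.png

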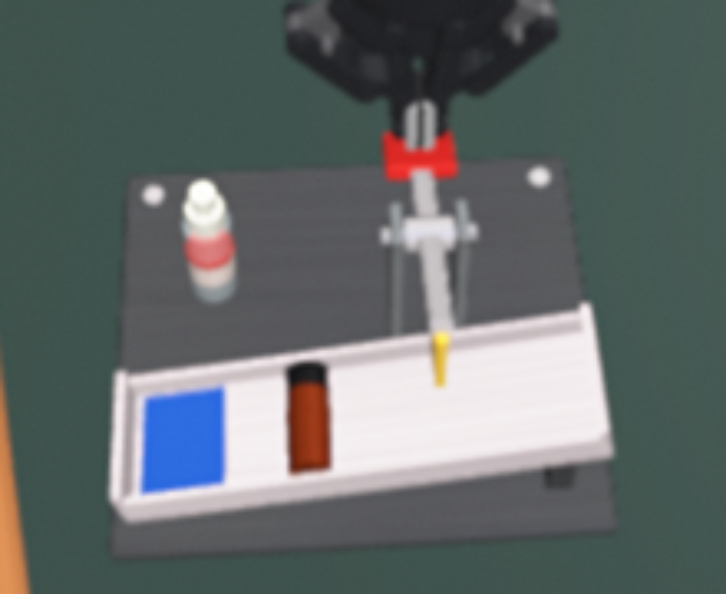

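The vial is through the gate, at (308,415) in the crop, and still rolling. I'll hold for a moment and look again.

Emit:
move_arm:
  commands:
    - [[0, 0, 0], [0, 0, 0], -1]
    - [[0, 0, 0], [0, 0, 0], -1]
    - [[0, 0, 0], [0, 0, 0], -1]
    - [[0, 0, 0], [0, 0, 0], -1]
    - [[0, 0, 0], [0, 0, 0], -1]

```text
clock: 3.95
tcp_pos: [0.5499, -0.18, 0.0884]
orientation: [0.0, 0.768, 0.641, 0.0]
wrist_force: [0.6, -0.7, 4.6]
finger_gap: -0.0002
```

Emit:
move_arm:
  commands:
    - [[0, 0, 0], [0, 0, 0], -1]
    - [[0, 0, 0], [0, 0, 0], -1]
    - [[0, 0, 0], [0, 0, 0], -1]
    - [[0, 0, 0], [0, 0, 0], -1]
    - [[0, 0, 0], [0, 0, 0], -1]

```text
clock: 4.45
tcp_pos: [0.5499, -0.18, 0.0883]
orientation: [0.0, 0.768, 0.641, 0.0]
wrist_force: [2.1, 0.3, 4.7]
finger_gap: -0.0003
```

Run:
```python
from workcell import env, eyes
import cv2
f=eyes.read_camera("side")["frame"][290:470,200:420,::-1]
cv2.imwrite("pics/side3.png",cv2.resize(f,None,fx=3.3,fy=3.3))
```

```text
(no output)
```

View pics/side3.png

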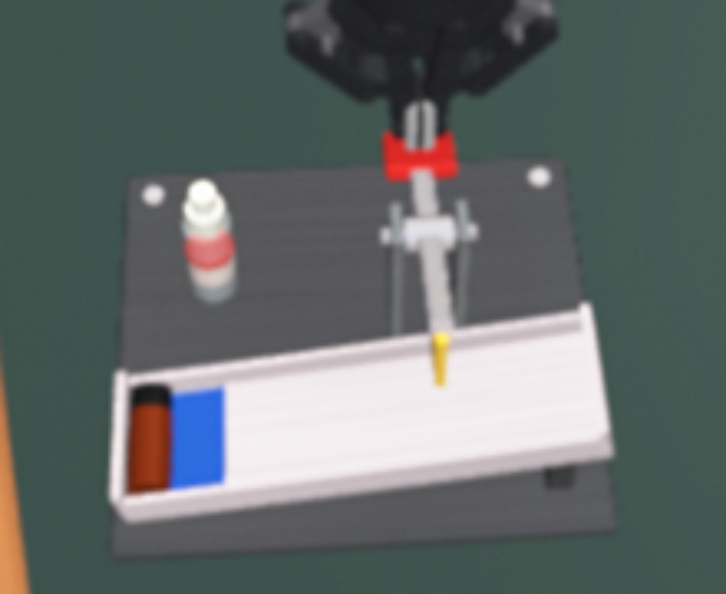

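The vial now lies in the nest against the end stop, at (150,440) in the crop. I'll raise slowly so the gate shuts gently.

Emit:
move_arm:
  commands:
    - [[0, 0, 0.15], [0, 0, 0], -1]
    - [[0, 0, 0.15], [0, 0, 0], -1]
    - [[0, 0, 0.2], [0, 0, 0], -1]
    - [[0, 0, 0.2], [0, 0, 0], -1]
    - [[0, 0, 0.3], [0, 0, 0], -1]

```text
clock: 5.0
tcp_pos: [0.5488, -0.1801, 0.1283]
orientation: [-0.001, 0.768, 0.641, -0.001]
wrist_force: [-0.1, 0.9, 0.0]
finger_gap: -0.0
```

Emit:
move_arm:
  commands:
    - [[0, 0, 0.7], [0, 0, 0], -1]
    - [[0, 0, 0.9], [0, 0, 0], -1]
    - [[0, 0, 0.9], [0, 0, 0], -1]
    - [[0, 0, 0.5], [0, 0, 0], -1]
    - [[0, 0, 0], [0, 0, 0], -1]

```text
clock: 5.5
tcp_pos: [0.5511, -0.1812, 0.2525]
orientation: [0.003, 0.768, 0.641, 0.001]
wrist_force: [0.8, -0.7, -0.4]
finger_gap: -0.0001
```

Run:
```python
from workcell import env, eyes
import cv2
for n in("side","scene"):
    cv2.imwrite(f"pics/{n}4.png",eyes.read_camera(n)["frame"][:,:,::-1])
print(env.get_state())
```

```text
{'clock': 5.6, 'joint_pos': array([-4.55563779e-01,  3.20077949e-01,  5.11807207e-02,  1.30130440e+00,
       -5.40640576e-04,  1.29486953e+00]), 'qvel': array([ 0.00082614,  0.01935102, -0.03878201, -0.00739212,  0.00212723,
       -0.00085447]), 'tau': array([ 3.69227969e-02, -5.00856221e+01,  3.11499238e+01,  7.39857811e-02,
       -6.59297148e-03,  2.39133948e-05]), 'tcp_pos': array([ 0.5496449 , -0.18037438,  0.24847672]), 'orientation': array([ 3.81690224e-04,  7.67682347e-01,  6.40830439e-01, -1.25710970e-04]), 'wrist_force': array([-0.00430396, -0.58674687, -0.46928254]), 'ft_torque': array([0.04415175, 0.00758104, 0.00588518]), 'finger_gap': -3.198044833668489e-05}
```

View pics/side4.png

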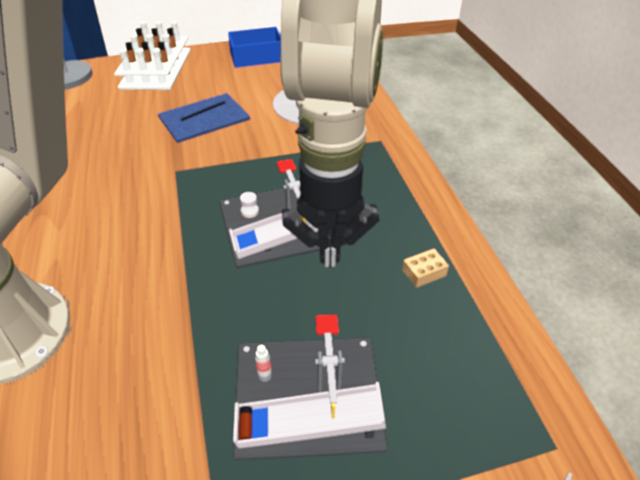

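View pics/scene4.png

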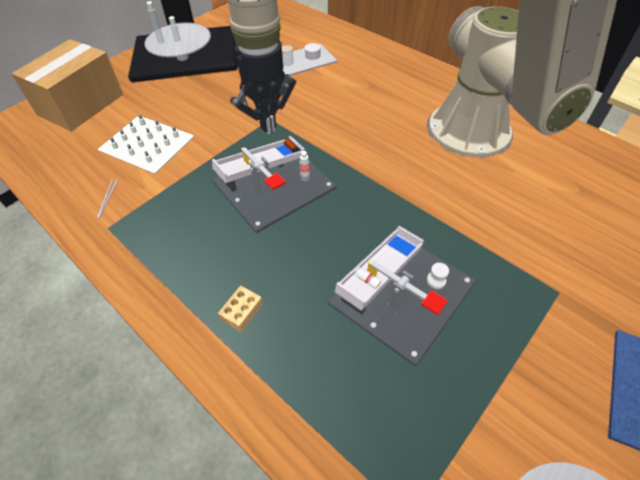

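The side view shows the paddle back at (327,324), its starting pixel, with the vial in the nest at (245,423). In the scene view the clear vial is still behind its gate at (368,278), and the bystanders haven't moved. Handing in.

```bash
python3 -c "
from workcell import job
print(job.hand_in())"
```

```text
the job is handed in; nothing more can be done
None
```

The amber vial is out of its feeder and lying in the blue nest, and I handed the job in at about 5.6 s; no verdict was reported. I pressed the amber paddle down about 27 mm with the closed fingertips (about 5 N) and held it about 1 s until the vial reached the end stop. I then eased off and raised the arm clear.

**Last checks:** By eye in the final pictures:
- The vial lies against the end stop.
- The paddle is back at its starting pixel, so the gate is shut.
- The clear vial is still behind its gate.
- The spray vial, cap jar and vial block stand where they were.
- The wrist force was about zero, with the arm well above the feeder.

**Disagreements:** The paddle position from the two fixed cameras, the wrist camera and the point of contact agreed to about 3 mm. My estimates of the feeder's yaw ranged from -0.16 to -0.19 rad. A wrist-camera colour mask first found nothing, then with a looser threshold gave an off-centre centroid, so I used the fitted 34 mm square instead.

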